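# Tripod and level a dental cast on the surveyor

### The job

This partial-denture cast must be brought level under the surveyor before it is surveyed. Take the spindle by its knob and touch the rod lightly on the cast's three red tripod marks in turn (the front one behind the incisors, then the robot's left one, then its right one) to feel how the cast is tilted, and let the spindle rise. Then swing it well clear of the survey table and press the high sides of the table's round plate gently down with the fingers until the three marks lie at one height; the stone chips if the rod is pushed hard, and the other things on the bench stay where they are.

Things in the scene. Friction and masses are not known exactly. Their poses are not given: they have to be found in the camera images.
- survey_table: Survey table with the cast, held by its magnet base on the surveyor's platform; the base does not move. Origin: centre of the underside of the dark round base (88 mm across); z up, -x its front (towards the robot), +y its left. A pedestal clamped at an unknown height (8 mm of range) carries a stiff ball joint, on that a round plate with the yellow stone cast of an upper jaw, incisors to the front.
- ball_centre (a point): Mid-range place of the ball joint's centre on the table's axis; the true one lies up to 4 mm higher or lower, same x and y. Plate and cast turn on it about the table's y axis (front-back) and x axis (side to side), one independent of the other. A drag of 0.3 N m on each keeps any tilt; it does not spring back: a touch below 10 N on a mark moves nothing; 6 to 8 N down on the rim turns it slowly, faster pushing takes more.
- plate_centre (a point): Where the centre of the round aluminium plate's top (radius 54 mm, 6 mm thick) is if level and mid-height: 16 mm above the ball's centre, which it keeps. The plate starts tilted 3 to 8 degrees; tilt and height are not measured. Press its rim 46 to 50 mm from the axis; it is free at front, back, left and right. Four jaws, 13 mm high, stand on the diagonals; the cast reaches 30 mm from the axis.
- about_front (a point): Where the front red ringed mark (11 mm ring, on a flat 21 mm across) is if level and mid-height: 11 mm in front of the axis. The three marks lie in one plane parallel to the plate, 19 mm above its top and 35 mm above the ball's centre. This point is fixed: the true mark may lie 8 mm higher or lower and 5 mm sideways, by tilt and pedestal height. Incisors stand 7 mm above it, 14 mm in front of it.
- about_left (a point): The same for the robot's left mark: 16 mm behind the axis and 19 mm to its left when level, on the toothless left ridge (a flat 25 x 17 mm).
- about_right (a point): The same for the robot's right mark: 16 mm behind the axis and 19 mm to its right, on the right ridge.
- spindle: The surveyor's spindle: an upright shaft with a black knob on top and a thin steel rod below, sliding in the head of a two-link arm that swings freely in the horizontal plane about the surveyor's column. It also turns freely about its own axis. Origin on that axis, 32 mm above the rod's tip. A spring lifts it with 1.3 to 2.5 N to its top stop, from where it can go 58 mm down.
- spindle_knob (a point): Centre of the black knob: an upright cylinder 22 mm across, 30 mm tall (15 mm above and below this point), free all round; 289 mm above the bench at the top stop. The arm below it reaches up to 211 mm. Led by the knob, the spindle goes anywhere over the survey table and back to the surveyor's -y side, 0.08 to 0.24 m from the column.
- rod_tip (a point): The rod's round tip (4 mm across) on the spindle's axis, 149 mm below spindle_knob; 140 mm above the bench at the top stop, above all teeth.
- surveyor: The surveyor's grey platform, 270 x 200 x 12 mm, fixed. Origin: centre of its underside, z up. Its column stands at x 115, y 0 mm, with the arm's hub up to 200 mm. Two links of 125 mm, their elbow always on the -y side; the spindle starts swung out to the -y side, about 0.2 m from the survey table.
- rod_block: Bystander: small brass block with spare rods, 30 x 45 mm, 46 mm high, loose on the platform beside the column.
- lower_cast: Bystander: white lower-jaw cast, 50 x 58 x 27 mm, on the bench to the left.
- green_tray: Bystander: green plastic tray, 120 x 170 x 55 mm, on the left.
- wax_knife: Bystander: wax knife with a dark wooden handle, 170 mm long, lying on the right.
- powder_jar: Bystander: jar, 64 mm across, 85 mm high, on the left.
- mixing_bowl: Bystander: green mixing bowl, 110 mm across, 60 mm high, on the right.
- articulator: Bystander: articulator with a mounted denture, 95 x 85 x 123 mm, on the right.

How it is judged:
By the outcome, as a careful person would: the job done as asked, in the order asked, and still so for the second after the job is handed in, with the robot touching nothing.
It also fails if it takes over 72 s, if anything falls off the work surface, if the arm or the gripper's body presses on something with over 40 N, if the wrist force passes 120 N, or if a joint passes its speed limit or range.

### The arm

A 6-joint arm with a two-finger parallel gripper is mounted at the origin on the work surface. World frame = base frame: x ahead of the robot, y to its left, z up, the work surface at z = 0. Lengths are in mm, angles in rad, forces in N, time in s.
With the tool pointing down it reaches from about 275 to 750 mm from the base axis. Payload 10.2 kg.
Tool frame: the origin (TCP) lies on the front face of the gripper's body, between the roots of the fingers; the fingertips stand 73 mm ahead of it and the grasp point (between the pads) lies 54 mm ahead of it; z points along the fingers, y is the line along which they close (so a half turn about z gives the same grasp; the last joint's range is limited). The gripper opens to 85 mm and grips with 20 to 120 N. Pads are 22 mm wide; open, the fingers measure 114 mm over their backs; the gripper's body (76 mm by 85 mm) begins 54 mm behind the grasp point. The pads swing forward as they close: fully open they stand 13 mm farther back than shut.
Start: joints at [-1.332, 0.313, 1.498, -0, 1.331, -0.223], TCP at [233.908, -470.02, 303.894] pointing down, gripper open.
Joint ranges: [-2.94, 2.94], [-0.97, 2.17], [0.19, 2.56], [-1.23, 4.37], [0.02, 3.11], [-2.88, 2.88]. Speed limits (rad/s): [2.39, 2.39, 3.01, 3.14, 3.14, 3.14].

### API

Orientations are given as a unit quaternion [w, x, y, z].
In Python, from rig import * gives the robot as it stands.
- The arm moves only by the tool step_arm, never from a script. Its argument "plan" is a list of rows, each an object with "offset": the shift along the tool's x, y, z in cm, a list of three; "rot": the turn, a rotation vector about the tool's x, y, z in degrees, a list of three; "gripper": the finger opening in cm, from 0 to 8.54. In form: [{"offset": [x, y, z], "rot": [wx, wy, wz], "gripper": gripper}, ...]. A call has 1 to 12 rows; each row is the pose to reach, as a shift and turn from the pose commanded when the call began, along the tool's axes at that moment; what a row does not reach only later rows make up. A row lasts 1/10 s, in which the tool goes at most 50 mm and 8.59 degrees, less where a joint would pass 70% of its speed; a pose out of reach is approached as far as the arm can. A call with a gripper value outside its range is refused whole. The fingers move at their own pace and stop on an object; "squeeze" is the grip in N (left out, the last holds). Time passes only in rows, so rows that repeat a pose let the fingers close. It gives the time, the measured TCP pose, the force, the opening and the grip force at its end, in the units of the state.
- sense(): the state, without advancing time (a new reading comes with each control period).
- capture(name): name is "scene" or "top" or "wrist"; returns a dict with "color" (420x560x3 uint8, red, green, blue), "depth" (420x560 float32, mm along the optical axis (not along the pixel's ray), 0 where there is no reading), "vertical_fov" (degrees; the focal length in pixels is half the picture's height over the tangent of half this angle, whatever the lens; pixels are square), "cx", "cy" (the principal point, pixels), "rvec" (rotation vector, rad) and "tvec" (3), from world to camera coordinates, as OpenCV has them; the wrist camera has in their place "mount" (4x4, takes a point from camera to tool coordinates, whose origin is the TCP and whose axes are the flange's). Camera axes: x right, y down, z forward; pixel columns grow to the right and rows downward; lengths in mm; the calibration is good to about 2 mm. A picture is of the moment at which its call begins: read the wrist's pose just before it.
- finish_job(): hands the job in; it is judged then, once.
The state is a dict: "time_s": time; "joints": joint angles; "dq": joint speeds; "tau": joint torques, N m; "eef_pos": TCP position; "ee_rot": TCP orientation; "force": force on the tool from outside, world axes, zero at the start; "wrist_torque": the same for the moment, N m; "grip_width": opening from 0.0 (shut) to 1.0 (fully open); "grip_force": force on a finger pad.
Only numpy, scipy, OpenCV 4.12 (cv2) and the standard library are available. Lean on these libraries where they do the work, as an engineer would, in place of code of your own. Each camera call takes 0.05 s, during which the arm holds its last target. There are 200 camera calls.

## Working session

There is one attempt and no reset: what is moved stays moved. The work goes in short steps, Python scripts to look and compute and a tool call to move; the robot and the scene stay as the last step left them, time stands still between calls to the robot, and variables do not carry over. Pictures are saved under pics/ and viewed, at most 10 in all, crops included, and the job is handed in when it is done.

Besides the shell and the picture viewer there is one more tool, called after "Request:" as name([rows], argument=value, ...), one row to a line, values as JSON. step_arm: Moves the arm, as the interface text tells. Its arguments: {"type":"object","properties":{"plan":{"type":"array"},"squeeze":{"type":"number"}},"required":["plan"]}

```bash
mkdir -p pics && ls
cat > h.py <<'E'
from rig import *
import numpy as np, cv2
from scipy.spatial.transform import Rotation as R
def cam(n):
    s=sense(); c=capture(n); h,w=c["color"].shape[:2]
    f=h/2/np.tan(np.radians(c["vertical_fov"])/2)
    if "rvec" in c:
        Rm=cv2.Rodrigues(np.array(c["rvec"],float))[0].T; o=-Rm@np.array(c["tvec"],float).ravel()
    else:
        q=s["ee_rot"]; Rt=R.from_quat([q[1],q[2],q[3],q[0]]).as_matrix()
        M=np.array(c["mount"]); Rm=Rt@M[:3,:3]; o=Rt@M[:3,3]+np.array(s["eef_pos"])
    c.update(f=f,R=Rm,o=o); return c
def ray(c,u,v): return c["R"]@np.array([(u-c["cx"])/c["f"],(v-c["cy"])/c["f"],1.])
def onz(c,u,v,z):
    d=ray(c,u,v); return c["o"]+d*(z-c["o"][2])/d[2]
def pts(c):
    h,w=c["depth"].shape; u,v=np.meshgrid(np.arange(w),np.arange(h)); d=c["depth"]
    P=np.stack([(u-c["cx"])/c["f"]*d,(v-c["cy"])/c["f"]*d,d],-1)
    return P@c["R"].T+c["o"]
def proj(c,p):
    q=c["R"].T@(np.array(p,float)-c["o"]); return q[:2]/q[2]*c["f"]+[c["cx"],c["cy"]]
def save(n,im): cv2.imwrite("pics/"+n+".png",im[...,::-1])
E
python3 - <<'E'
from h import *
s=sense(); print(s)
for n in("scene","top"):
    c=cam(n); save(n+"0",c["color"]); print(n,c["o"],c["f"],c["R"][:,2])
    np.savez("pics/"+n+"0.npz",**c)
E
```

```text
pics
{'time_s': 0.0, 'joints': array([-1.33241513e+00,  3.13458304e-01,  1.49843001e+00,  2.25468253e-05,
        1.33101355e+00, -2.23396518e-01]), 'dq': array([0.00170891, 0.00145835, 0.00088331, 0.00091652, 0.00058084,
       0.00180759]), 'tau': array([ 1.19086108e-03, -4.12260246e+01, -2.59743404e+01, -9.20732350e-05,
        4.16219162e-03, -3.96527611e-06]), 'eef_pos': array([ 233.86341553, -469.8519732 ,  303.33343191]), 'ee_rot': array([-6.54671556e-04,  9.73463776e-01,  2.28840224e-01,  6.04431353e-06]), 'force': array([0.33787972, 0.09746309, 0.33686548]), 'wrist_torque': array([0.01760011, 0.02589038, 0.02434117]), 'grip_force': 0.0, 'grip_width': 0.998381670838739}
scene [1138.96964375 -530.90315956 1432.187715  ] 460.1806918407136 [-0.42031299  0.34436649 -0.83949313]
top [ 360.59413541  -23.66380587 1548.32482286] 536.0102891722833 [ 0.09219941  0.01748193 -0.99558709]
```

Run:
```python
import cv2,numpy as np
a=cv2.imread("pics/top0.png"); b=cv2.imread("pics/scene0.png")
cv2.imwrite("pics/top0b.png",cv2.resize(a,(784,588))); cv2.imwrite("pics/scene0b.png",cv2.resize(b,(784,588)))
```

```text
(no output)
```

View pics/top0b.png

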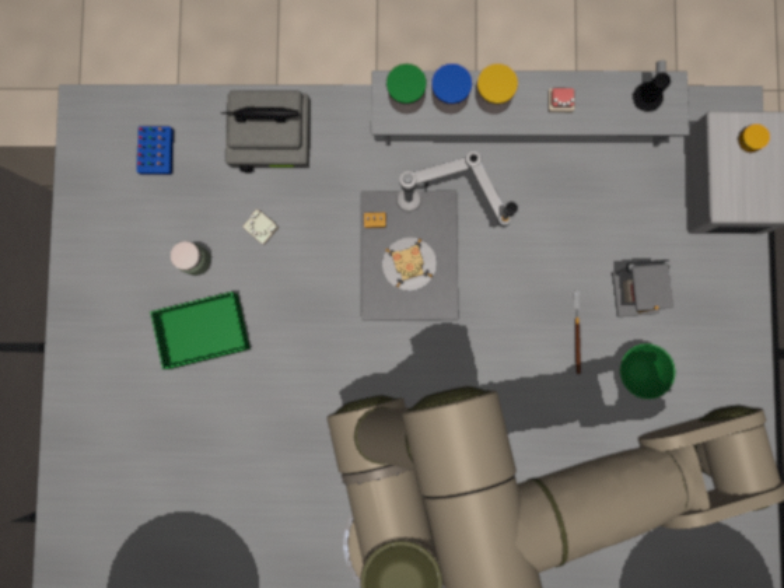

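View pics/scene0b.png

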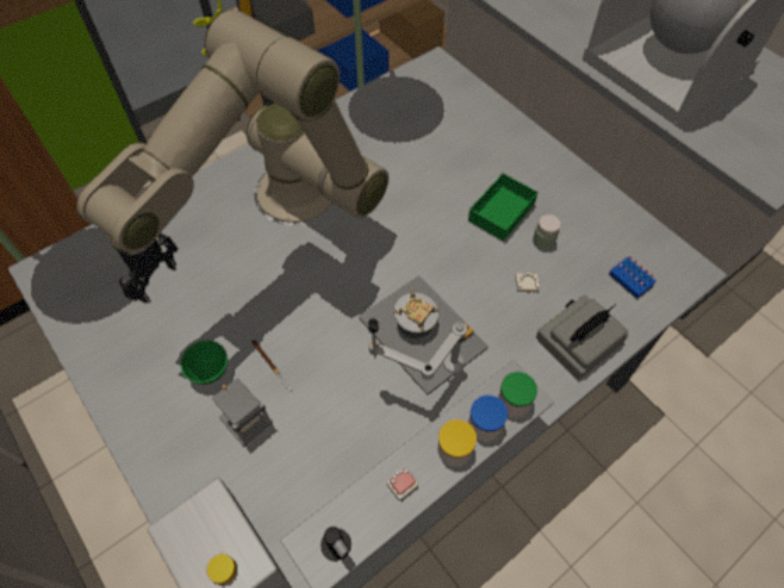

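The top view shows the plate at about (409,264) of the enlarged picture, the knob at (511,209), and the column at (409,180–200). The platform lies square to the world. In the scene view the plate is at (416,313) and the knob at (374,326).

Run:
```python
from h import *
for n,box in(("top",(245,135,390,240)),("scene",(240,190,360,300))):
    c=dict(np.load("pics/%s0.npz"%n,allow_pickle=True)); P=pts(c); x0,y0,x1,y1=box
    m=np.zeros(P.shape[:2],bool); m[y0:y1,x0:x1]=1
    z=P[...,2]; col=c["color"].astype(int); ok=c["depth"]>0
    k=m&ok&(z>250)&(z<330)&(col.max(2)<90)
    print(n,"knob",k.sum(),P[k].mean(0) if k.any() else 0,np.ptp(P[k],0) if k.any() else 0)
    pl=m&ok&(z>6)&(z<20)&(col.sum(2)<500)
    Q=P[pl]; 
    cc=cv2.minAreaRect(Q[:,:2].astype(np.float32)); print("platform",cc,np.median(Q[:,2]))
    # link/column tops
    a=m&ok&(z>180)&(z<240); print("arm",a.sum(),P[a].mean(0) if a.any() else 0, P[a].max(0), P[a].min(0))
    # plate/cast
    hsv=cv2.cvtColor(c["color"],cv2.COLOR_RGB2HSV)
    pt=m&ok&(z>45)&(z<130)
    lab=cv2.connectedComponentsWithStats(pt.astype(np.uint8)); 
    for st in lab[2][1:]: print("blob",st if st[4]>50 else "")
    red=m&((hsv[...,0]<6)|(hsv[...,0]>172))&(hsv[...,1]>140)
    l=cv2.connectedComponentsWithStats(red.astype(np.uint8)); print("red",[(s[4],q,P[int(q[1]),int(q[0])]) for s,q in zip(l[2][1:],l[3][1:])])
    i=np.argmax(lab[2][1:,4])+1; Q=P[lab[1]==i]; print("plate",cv2.minEnclosingCircle(Q[:,:2].astype(np.float32)),np.percentile(Q[:,2],[5,50,95]))
c=dict(np.load("pics/top0.npz",allow_pickle=True)); save("topc",cv2.resize(c["color"][150:240,250:380],(780,540),interpolation=cv2.INTER_CUBIC))
```

```text
top knob 85 [ 619.02316274 -178.1228909   300.14054725] [18.96212223 21.72909506 35.18708488]
platform ((568.731689453125, -77.52406311035156), (304.0862121582031, 419.48455810546875), 0.3400338292121887) 12.083139270315996
arm 228 [ 643.37392473 -165.49836866  203.12653445] [ 677.97822828 -140.05652247  237.28297791] [ 609.62433382 -189.33129732  182.41421702]
blob 
blob 
blob 
blob 
blob [ 273  169   39   39 1158]
red []
plate ((556.5202026367188, -5.589782238006592), 54.598270416259766) [65.77667485 76.84087032 94.88368609]
scene knob 72 [ 623.89376094 -183.78335915  294.60765917] [23.87202434 21.50544026 51.86122168]
platform ((591.158935546875, -20.2811279296875), (431.6976318359375, 424.6462097167969), 52.013553619384766) 10.980676698047887
arm 1076 [ 757.25977333 -100.49900318  193.66654361] [907.17580622   8.21397952 238.7711629 ] [ 611.3831015  -195.12144502  180.09580985]
blob [282 208  31  30 696]
blob 
blob [322 246   7  12  64]
blob [312 263  48  37 501]
red []
plate ((553.8236083984375, -9.819114685058594), 56.24066162109375) [64.22425665 75.98698167 93.60193013]
```

View pics/topc.png

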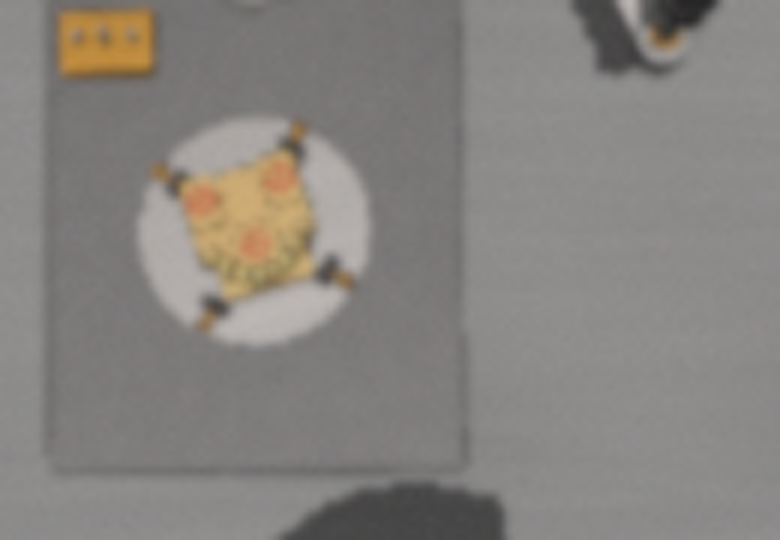

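Request:
step_arm([
  {"offset": [0, 0, -5], "rot": [0, 0, 0], "gripper": 8.5},
  {"offset": [3, 0, -9], "rot": [0, 0, 0], "gripper": 8.5},
  {"offset": [7, -1, -12], "rot": [0, 0, 0], "gripper": 8.5},
  {"offset": [12, -2, -13], "rot": [0, 0, 0], "gripper": 8.5},
  {"offset": [17, -3, -14], "rot": [0, 0, 0], "gripper": 8.5},
  {"offset": [22, -4, -14.5], "rot": [0, 0, 0], "gripper": 8.5},
  {"offset": [27, -5, -14.5], "rot": [0, 0, 0], "gripper": 8.5},
  {"offset": [32, -6, -14.5], "rot": [0, 0, 0], "gripper": 8.5},
  {"offset": [37, -7, -14.5], "rot": [0, 0, 0], "gripper": 8.5},
  {"offset": [41, -8, -14.5], "rot": [0, 0, 0], "gripper": 8.5},
  {"offset": [42.5, -8.6, -14.5], "rot": [0, 0, 0], "gripper": 8.5},
  {"offset": [42.5, -8.6, -14.5], "rot": [0, 0, 0], "gripper": 8.5},
])

```text
time_s: 1.3
eef_pos: [577.2, -202.0, 447.9]
ee_rot: [-0.001, 0.973, 0.23, -0.0]
force: [-0.5, -0.3, 0.8]
grip_width: 0.998
grip_force: 0.0
```

Run:
```python
from h import *
s=sense(); print(s["eef_pos"],s["ee_rot"],s["joints"],s["time_s"])
c=cam("wrist"); save("w1",c["color"]); np.savez("pics/w1.npz",**c)
print(c["o"],c["R"],c["f"],c["mount"])
print("knob proj",proj(c,(620,-181,304)))
P=pts(c);z=P[...,2];k=(c["depth"]>0)&(abs(z-304)<6)&(c["color"].max(2)<120)
k&=np.hypot(P[...,0]-620,P[...,1]+181)<40
print(k.sum(),P[k].mean(0),np.ptp(P[k],0))
```

```text
[ 577.23842282 -202.04456665  447.93372062] [-5.70398397e-04  9.73098047e-01  2.30390145e-01 -4.96621985e-04] [-5.28064498e-01  4.81667770e-01  8.90081046e-01  1.44705960e-04
  1.77134977e+00  5.77803224e-01] 1.3
[ 645.97385807 -168.95668133  518.26325429] [[ 0.44783269 -0.85342759 -0.26665939]
 [-0.89411655 -0.4278585  -0.13226   ]
 [-0.00121816  0.29765493 -0.95467275]] 293.8881881929799 [[-6.16667491e-04 -9.54882723e-01 -2.96982500e-01  7.62251197e+01]
 [ 9.99999803e-01 -6.24587568e-04 -6.82177958e-05  1.15041186e+00]
 [-1.20351583e-04 -2.96982484e-01  9.54882919e-01 -7.03847938e+01]
 [ 0.00000000e+00  0.00000000e+00  0.00000000e+00  1.00000000e+00]]
knob proj [278.74527087 161.59173367]
758 [ 622.8538398  -181.06157478  304.00290088] [22.65073661 22.21351509  8.09188151]
```

View pics/w1.png

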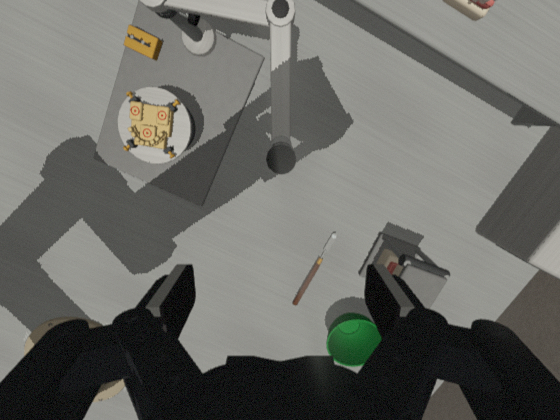

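The wrist view shows the knob's round top at (280,158), the plate at (155,125) and three red marks at (134,111), (161,115) and (147,131). The knob's measured z of 304 and 22 mm width fit the given sizes. Next I grasp it.

Request:
step_arm([
  {"offset": [3, 0.1, 2], "rot": [0, 0, 0], "gripper": 8.5},
  {"offset": [5, 0.15, 4.5], "rot": [0, 0, 0], "gripper": 8.5},
  {"offset": [5, 0.15, 7], "rot": [0, 0, 0], "gripper": 8.5},
  {"offset": [5, 0.15, 9], "rot": [0, 0, 0], "gripper": 8.5},
  {"offset": [5, 0.15, 10.5], "rot": [0, 0, 0], "gripper": 7},
  {"offset": [5, 0.15, 10.5], "rot": [0, 0, 0], "gripper": 5},
  {"offset": [5, 0.15, 10.5], "rot": [0, 0, 0], "gripper": 3.5},
  {"offset": [5, 0.15, 10.5], "rot": [0, 0, 0], "gripper": 2.5},
  {"offset": [5, 0.15, 10.5], "rot": [0, 0, 0], "gripper": 1.8},
  {"offset": [5, 0.15, 10.5], "rot": [0, 0, 0], "gripper": 1.8},
  {"offset": [5, 0.15, 10.5], "rot": [0, 0, 0], "gripper": 1.8},
  {"offset": [5, 0.15, 10.5], "rot": [0, 0, 0], "gripper": 1.8},
], squeeze=25)

```text
time_s: 2.55
eef_pos: [621.5, -182.7, 344.1]
ee_rot: [0.0, 0.973, 0.229, 0.0]
force: [-0.3, -0.2, 1.1]
grip_width: 0.249
grip_force: 26.5
```

Run:
```python
from h import *
s=sense(); print({k:np.round(v,3) for k,v in s.items()})
c=cam("wrist"); save("w2",c["color"]); np.savez("pics/w2.npz",**c)
hsv=cv2.cvtColor(c["color"],cv2.COLOR_RGB2HSV); P=pts(c)
red=(((hsv[...,0]<8)|(hsv[...,0]>170))&(hsv[...,1]>110)).astype(np.uint8); red[210:]=0
l=cv2.connectedComponentsWithStats(red)
for st,q in zip(l[2][1:],l[3][1:]):
    if st[4]>4: print(st,q,P[int(q[1]),int(q[0])],onz(c,*q,94))
for n in("top","w1"):
    c=dict(np.load("pics/%s.npz"%(n if n=="w1" else "top0"),allow_pickle=True)); c={k:(v if v.ndim else float(v)) for k,v in c.items()}
    hsv=cv2.cvtColor(c["color"],cv2.COLOR_RGB2HSV); P=pts(c)
    red=(((hsv[...,0]<10)|(hsv[...,0]>170))&(hsv[...,1]>90)).astype(np.uint8)
    near=np.hypot(P[...,0]-556,P[...,1]+6)<35; l=cv2.connectedComponentsWithStats(red*near)
    for st,q in zip(l[2][1:],l[3][1:]):
        if st[4]>3: print(n,st,q,P[int(q[1]),int(q[0])],onz(c,*q,94))
```

```text
{'time_s': np.float64(2.55), 'joints': array([-0.466,  0.579,  0.999, -0.   ,  1.563,  0.642]), 'dq': array([ 0.001,  0.   ,  0.002, -0.001, -0.   , -0.   ]), 'tau': array([ 1.7100e-01, -5.3555e+01, -2.6855e+01,  7.7000e-02, -1.7000e-02,
       -2.0000e-03]), 'eef_pos': array([ 621.516, -182.738,  344.142]), 'ee_rot': array([0.   , 0.973, 0.229, 0.   ]), 'force': array([-0.257, -0.189,  1.143]), 'wrist_torque': array([0.011, 0.084, 0.022]), 'grip_force': np.float64(26.534), 'grip_width': np.float64(0.249)}
[517   0  20  20 176] [525.18181818   8.38636364] [ 690.24755352 -149.78177417  414.53851462] [ 883.25515093 -311.89245999   94.        ]
[538  22  22   8  80] [550.175  25.9  ] [ 853.05113823 -312.2501862   143.91248101] [ 882.57051324 -342.88268895   94.        ]
w1 [130 108   2   3   4] [130.75 109.25] [566.36532807  23.14499125  88.09129168] [567.60741959  19.49017142  94.        ]
w1 [158 112   2   5   5] [158.2 114. ] [577.92822927 -14.71639616  90.86361762] [578.55037807 -16.09346622  94.        ]
```

View pics/w2.png

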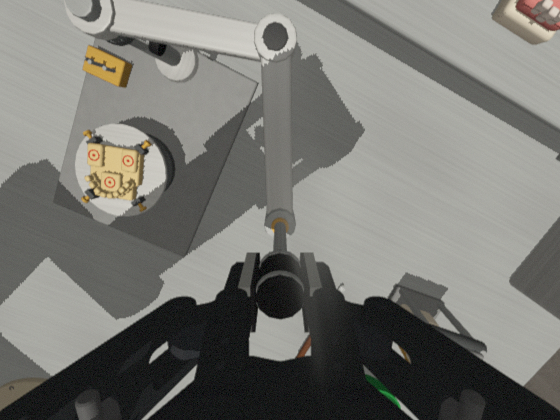

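The knob is held between the pads at (280,285). The rings show at (95,155) for left, (128,160) for right and (110,182) for front.

Run:
```python
from h import *
c=dict(np.load("pics/w2.npz",allow_pickle=True)); c={k:(v if v.ndim else float(v)) for k,v in c.items()}
P=pts(c); a=c["color"].astype(int); hsv=cv2.cvtColor(c["color"],cv2.COLOR_RGB2HSV)
M={}
for n,(u,v) in dict(L=(95,155),R=(128,160),F=(110,182)).items():
    sl=np.s_[v-8:v+9,u-8:u+9]; w=(a[sl][...,0]-a[sl][...,1]).astype(float); w=np.clip(w-np.median(w)-18,0,None)
    yy,xx=np.mgrid[v-8:v+9,u-8:u+9]; q=np.array([(w*xx).sum(),(w*yy).sum()])/w.sum()
    z=np.median(P[int(q[1])-2:int(q[1])+3,int(q[0])-2:int(q[0])+3,2]); M[n]=onz(c,*q,z); print(n,(w>0).sum(),q,z,M[n])
d=M["L"]-M["R"]; print("LR",np.linalg.norm(d),"yaw",np.degrees(np.arctan2(-d[0],d[1])),"F-mid",np.linalg.norm(M["F"]-(M["L"]+M["R"])/2))
y=np.arctan2(-d[0],d[1]); X=np.array([np.cos(y),np.sin(y),0])
print("axis est",(M["L"]+M["R"])/2-16*X, M["F"]+11*X)
# plate: gray points in the plate ring
ctr=((M["L"]+M["R"])/2-16*X)
r=np.hypot(P[...,0]-ctr[0],P[...,1]-ctr[1]); k=(hsv[...,1]<40)&(c["depth"]>0)&(abs(P[...,2]-75)<12)&(r<70)&(a.sum(2)>330)
Q=P[k]; cc=cv2.minEnclosingCircle(Q[:,:2].astype(np.float32)); print("plate",k.sum(),cc)
k&=(r>36)&(r<52); Q=P[k]; A=np.c_[Q-[*ctr[:2],0]][:,:2]; A=np.c_[A@X[:2],A@[-X[1],X[0]],np.ones(len(A))]
co,*_=np.linalg.lstsq(A,Q[:,2],rcond=None); print("slopes x,y deg, z0",np.degrees(co[:2]),co[2], "resid",np.std(A@co-Q[:,2]))
k=(r>0)&(abs(P[...,2]-12)<6)&(hsv[...,1]<40)&(a.sum(2)>150)&(P[...,0]>420)&(P[...,0]<720)&(abs(P[...,1]+6)<140)
print("col hub",[P[k].min(0),P[k].max(0)])
```

```text
L 72 [ 92.94885362 154.71825397] 88.33671173664499 [567.26943117  17.28522748  88.33671174]
R 70 [127.73537477 160.28473492] 90.45388232365042 [579.1167225  -19.55617505  90.45388232]
F 65 [109.21406883 182.08856275] 92.38169447472848 [547.39591105  -9.29588206  92.38169447]
LR 38.75731755045639 yaw 17.826517109105442 F-mid 27.22139958992666
axis est [557.96127185  -6.03364864  89.39529703] [557.86777697  -5.92838685  92.38169447]
plate 3267 ((556.9932250976562, -7.421553134918213), 54.24058151245117)
slopes x,y deg, z0 [-5.47862478 -2.70670675] 72.01124246068005 resid 1.4651011552460043
col hub [array([ 447.38453158, -108.66248523,    6.00227709]), array([719.90058032,  93.82545233,  17.98079444])]
```

Request:
step_arm([
  {"offset": [0, -0.5, 0], "rot": [0, 0, 0], "gripper": 1.8},
  {"offset": [0.1, -1.7, 0], "rot": [0, 0, 0], "gripper": 1.8},
  {"offset": [0.2, -3.5, 0], "rot": [0, 0, 0], "gripper": 1.8},
  {"offset": [0.3, -5.8, 0], "rot": [0, 0, 0], "gripper": 1.8},
  {"offset": [0.4, -8.2, 0], "rot": [0, 0, 0], "gripper": 1.8},
  {"offset": [0.5, -10.6, 0], "rot": [0, 0, 0], "gripper": 1.8},
  {"offset": [0.6, -13, 0], "rot": [0, 0, 0], "gripper": 1.8},
  {"offset": [0.7, -15.3, 0], "rot": [0, 0, 0], "gripper": 1.8},
  {"offset": [0.8, -17.1, 0], "rot": [0, 0, 0], "gripper": 1.8},
  {"offset": [0.9, -18.3, 0], "rot": [0, 0, 0], "gripper": 1.8},
  {"offset": [0.94, -18.8, 0], "rot": [0, 0, 0], "gripper": 1.8},
  {"offset": [0.94, -18.8, 0], "rot": [0, 0, 0], "gripper": 1.8},
], squeeze=35)

```text
time_s: 3.8
eef_pos: [546.1, -9.9, 344.0]
ee_rot: [-0.0, 0.973, 0.229, -0.0]
force: [-0.7, -0.3, 2.0]
grip_width: 0.244
grip_force: 34.6
```

Run:
```python
from h import *
s=sense(); print({k:np.round(v,3) for k,v in s.items() if k in("eef_pos","ee_rot","force","time_s","grip_force","grip_width","joints","wrist_torque")})
c=cam("wrist"); save("w3",c["color"]); np.savez("pics/w3.npz",**c)
```

```text
{'time_s': np.float64(3.8), 'joints': array([-0.233,  0.335,  1.363,  0.   ,  1.444,  0.876]), 'eef_pos': array([546.062,  -9.906, 343.951]), 'ee_rot': array([-0.   ,  0.973,  0.229, -0.   ]), 'force': array([-0.685, -0.307,  2.028]), 'wrist_torque': array([0.04 , 0.073, 0.011]), 'grip_force': np.float64(34.559), 'grip_width': np.float64(0.244)}
```

View pics/w3.png

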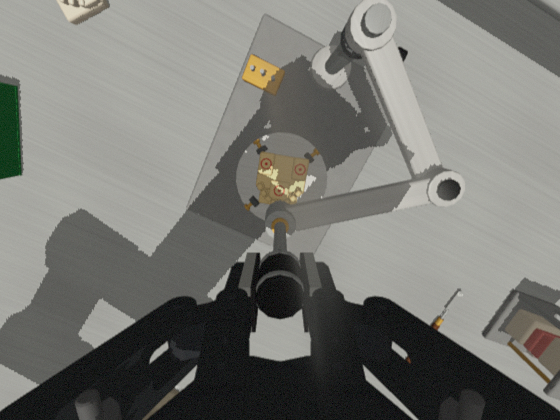

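The spindle head now covers the front incisors at (283,212). The rings sit at (266,164), (300,169) and (279,190), clear of shadow edges, so I cross-check their positions from this view.

Run:
```python
from h import *
c=dict(np.load("pics/w3.npz",allow_pickle=True)); c={k:(v if v.ndim else float(v)) for k,v in c.items()}
P=pts(c); a=c["color"].astype(int)
for n,(u,v) in dict(L=(266,164),R=(300,169),F=(279,190)).items():
    sl=np.s_[v-7:v+8,u-7:u+8]; w=(a[sl][...,0]/(a[sl][...,1]+1.)); w=np.clip(w-np.median(w)*1.2,0,None)
    yy,xx=np.mgrid[v-7:v+8,u-7:u+8]; q=np.array([(w*xx).sum(),(w*yy).sum()])/w.sum()
    z=np.median(P[int(q[1])-2:int(q[1])+3,int(q[0])-2:int(q[0])+3,2]); print(n,(w>0).sum(),q,z,onz(c,*q,z))
# knob axis estimate: top disk
k=(a.max(2)<60)&(c["depth"]>0)&(abs(P[...,2]-304)<5)&(np.hypot(P[...,0]-547,P[...,1]+9)<25)
Q=P[k]; print("knobtop",k.sum(),cv2.minEnclosingCircle(Q[:,:2].astype(np.float32)),Q.mean(0))
```

```text
L 51 [265.4443983  163.08116537] 88.61421498871533 [567.63890214  16.99800492  88.61421499]
R 42 [299.8032824  169.46588665] 90.48251040558625 [578.48298552 -19.97971151  90.48251041]
F 36 [277.03851603 191.45043779] 92.65459885719241 [545.43829705  -8.28952991  92.65459886]
knobtop 2053 ((552.9744262695312, -7.1547393798828125), 23.15237045288086) [549.14924037  -9.09636244 303.2502223 ]
```

Request:
step_arm([
  {"offset": [0, 0, 0.3], "rot": [0, 0, 0], "gripper": 1.8},
  {"offset": [0, 0, 0.9], "rot": [0, 0, 0], "gripper": 1.8},
  {"offset": [0, 0, 1.7], "rot": [0, 0, 0], "gripper": 1.8},
  {"offset": [0, 0, 2.5], "rot": [0, 0, 0], "gripper": 1.8},
  {"offset": [0, 0, 3.2], "rot": [0, 0, 0], "gripper": 1.8},
  {"offset": [0, 0, 3.8], "rot": [0, 0, 0], "gripper": 1.8},
  {"offset": [0, 0, 4.1], "rot": [0, 0, 0], "gripper": 1.8},
  {"offset": [0, 0, 4.3], "rot": [0, 0, 0], "gripper": 1.8},
  {"offset": [0, 0, 4.4], "rot": [0, 0, 0], "gripper": 1.8},
  {"offset": [0, 0, 4.4], "rot": [0, 0, 0], "gripper": 1.8},
  {"offset": [0, 0, 4.4], "rot": [0, 0, 0], "gripper": 1.8},
])

```text
time_s: 4.95
eef_pos: [546.2, -10.2, 300.1]
ee_rot: [0.0, 0.973, 0.229, 0.0]
force: [-0.6, 0.8, 2.3]
grip_width: 0.247
grip_force: 34.6
```

Request:
step_arm([
  {"offset": [0, 0, 0.03], "rot": [0, 0, 0], "gripper": 1.8},
  {"offset": [0, 0, 0.06], "rot": [0, 0, 0], "gripper": 1.8},
  {"offset": [0, 0, 0.1], "rot": [0, 0, 0], "gripper": 1.8},
  {"offset": [0, 0, 0.1], "rot": [0, 0, 0], "gripper": 1.8},
])

```text
time_s: 5.35
eef_pos: [546.2, -10.3, 298.9]
ee_rot: [0.0, 0.973, 0.229, 0.0]
force: [0.5, -0.1, 2.8]
grip_width: 0.247
grip_force: 34.6
```

Request:
step_arm([
  {"offset": [0, 0, 0.03], "rot": [0, 0, 0], "gripper": 1.8},
  {"offset": [0, 0, 0.06], "rot": [0, 0, 0], "gripper": 1.8},
  {"offset": [0, 0, 0.08], "rot": [0, 0, 0], "gripper": 1.8},
  {"offset": [0, 0, 0.08], "rot": [0, 0, 0], "gripper": 1.8},
])

```text
time_s: 5.75
eef_pos: [546.2, -10.2, 298.1]
ee_rot: [0.0, 0.973, 0.229, 0.0]
force: [0.6, 0.8, 2.7]
grip_width: 0.246
grip_force: 34.6
```

Request:
step_arm([
  {"offset": [0, 0, 0.03], "rot": [0, 0, 0], "gripper": 1.8},
  {"offset": [0, 0, 0.05], "rot": [0, 0, 0], "gripper": 1.8},
  {"offset": [0, 0, 0.05], "rot": [0, 0, 0], "gripper": 1.8},
])

```text
time_s: 6.05
eef_pos: [546.1, -10.2, 297.6]
ee_rot: [-0.0, 0.973, 0.229, -0.0]
force: [0.4, 0.8, 1.5]
grip_width: 0.241
grip_force: 34.6
```

Request:
step_arm([
  {"offset": [0, 0, 0.03], "rot": [0, 0, 0], "gripper": 1.8},
  {"offset": [0, 0, 0.06], "rot": [0, 0, 0], "gripper": 1.8},
  {"offset": [0, 0, 0.06], "rot": [0, 0, 0], "gripper": 1.8},
])

```text
time_s: 6.35
eef_pos: [546.2, -10.2, 297.0]
ee_rot: [0.0, 0.973, 0.229, 0.0]
force: [0.8, -0.7, 3.0]
grip_width: 0.249
grip_force: 34.6
```

```bash
python3 -c "
from h import *
s=sense(); print(s['time_s'],s['force'],s['eef_pos'],s['wrist_torque'],s['tau'])"
```

```text
6.35 [ 0.76679085 -0.74445249  2.9811002 ] [546.18192933 -10.23677079 297.03425089] [ 0.01390227 -0.02048835 -0.03751198] [ 3.24509572e-02 -4.22492695e+01 -2.49452430e+01  1.38547108e-03
  4.74465033e-02  1.75391392e-04]
```

Request:
step_arm([
  {"offset": [0, 0, 0.03], "rot": [0, 0, 0], "gripper": 1.8},
  {"offset": [0, 0, 0.06], "rot": [0, 0, 0], "gripper": 1.8},
  {"offset": [0, 0, 0.06], "rot": [0, 0, 0], "gripper": 1.8},
])

```text
time_s: 6.65
eef_pos: [546.2, -10.2, 296.6]
ee_rot: [0.0, 0.973, 0.229, 0.0]
force: [-1.2, -0.4, 5.0]
grip_width: 0.248
grip_force: 34.8
```

Request:
step_arm([
  {"offset": [0, 0, 0.03], "rot": [0, 0, 0], "gripper": 1.8},
  {"offset": [0, 0, 0.05], "rot": [0, 0, 0], "gripper": 1.8},
  {"offset": [0, 0, 0.05], "rot": [0, 0, 0], "gripper": 1.8},
])

```text
time_s: 6.95
eef_pos: [546.2, -10.2, 296.4]
ee_rot: [0.0, 0.973, 0.229, 0.0]
force: [-1.1, 0.3, 7.1]
grip_width: 0.251
grip_force: 35.1
```

Request:
step_arm([
  {"offset": [0, 0, -0.3], "rot": [0, 0, 0], "gripper": 1.8},
  {"offset": [0, 0, -1], "rot": [0, 0, 0], "gripper": 1.8},
  {"offset": [0, 0, -1.7], "rot": [0, 0, 0], "gripper": 1.8},
  {"offset": [0.3, -0.15, -2], "rot": [0, 0, 0], "gripper": 1.8},
  {"offset": [1.1, -0.55, -2], "rot": [0, 0, 0], "gripper": 1.8},
  {"offset": [1.9, -0.95, -2], "rot": [0, 0, 0], "gripper": 1.8},
  {"offset": [2.6, -1.3, -2], "rot": [0, 0, 0], "gripper": 1.8},
  {"offset": [2.95, -1.5, -1.8], "rot": [0, 0, 0], "gripper": 1.8},
  {"offset": [2.95, -1.5, -1.1], "rot": [0, 0, 0], "gripper": 1.8},
  {"offset": [2.95, -1.5, -0.5], "rot": [0, 0, 0], "gripper": 1.8},
  {"offset": [2.95, -1.5, -0.1], "rot": [0, 0, 0], "gripper": 1.8},
  {"offset": [2.95, -1.5, 0], "rot": [0, 0, 0], "gripper": 1.8},
])

```text
time_s: 8.15
eef_pos: [565.7, 16.2, 295.2]
ee_rot: [-0.0, 0.973, 0.229, -0.001]
force: [-0.9, 0.2, 2.5]
grip_width: 0.245
grip_force: 34.7
```

Request:
step_arm([
  {"offset": [0, 0, 0.05], "rot": [0, 0, 0], "gripper": 1.8},
  {"offset": [0, 0, 0.1], "rot": [0, 0, 0], "gripper": 1.8},
  {"offset": [0, 0, 0.15], "rot": [0, 0, 0], "gripper": 1.8},
  {"offset": [0, 0, 0.15], "rot": [0, 0, 0], "gripper": 1.8},
])

```text
time_s: 8.55
eef_pos: [565.9, 16.3, 294.5]
ee_rot: [0.0, 0.973, 0.229, 0.0]
force: [-0.0, 0.3, 2.6]
grip_width: 0.242
grip_force: 34.6
```

Request:
step_arm([
  {"offset": [0, 0, 0.03], "rot": [0, 0, 0], "gripper": 1.8},
  {"offset": [0, 0, 0.06], "rot": [0, 0, 0], "gripper": 1.8},
  {"offset": [0, 0, 0.06], "rot": [0, 0, 0], "gripper": 1.8},
])

```text
time_s: 8.85
eef_pos: [565.9, 16.3, 293.8]
ee_rot: [0.0, 0.973, 0.229, 0.0]
force: [-0.0, -0.4, 1.8]
grip_width: 0.244
grip_force: 34.7
```

Request:
step_arm([
  {"offset": [0, 0, 0.03], "rot": [0, 0, 0], "gripper": 1.8},
  {"offset": [0, 0, 0.06], "rot": [0, 0, 0], "gripper": 1.8},
  {"offset": [0, 0, 0.07], "rot": [0, 0, 0], "gripper": 1.8},
  {"offset": [0, 0, 0.07], "rot": [0, 0, 0], "gripper": 1.8},
])

```text
time_s: 9.25
eef_pos: [565.9, 16.3, 293.3]
ee_rot: [0.0, 0.973, 0.229, 0.0]
force: [0.3, -0.3, 4.2]
grip_width: 0.247
grip_force: 34.7
```

Request:
step_arm([
  {"offset": [0, 0, 0.03], "rot": [0, 0, 0], "gripper": 1.8},
  {"offset": [0, 0, 0.05], "rot": [0, 0, 0], "gripper": 1.8},
  {"offset": [0, 0, 0.05], "rot": [0, 0, 0], "gripper": 1.8},
])

```text
time_s: 9.55
eef_pos: [565.9, 16.4, 293.0]
ee_rot: [0.0, 0.973, 0.229, 0.0]
force: [0.1, -0.5, 6.2]
grip_width: 0.246
grip_force: 34.9
```

Request:
step_arm([
  {"offset": [0, 0, 0.03], "rot": [0, 0, 0], "gripper": 1.8},
  {"offset": [0, 0, 0.05], "rot": [0, 0, 0], "gripper": 1.8},
  {"offset": [0, 0, 0.05], "rot": [0, 0, 0], "gripper": 1.8},
])

```text
time_s: 9.85
eef_pos: [566.0, 16.4, 292.7]
ee_rot: [0.0, 0.973, 0.229, 0.001]
force: [-0.1, -0.1, 6.8]
grip_width: 0.244
grip_force: 35.2
```

Request:
step_arm([
  {"offset": [0, 0, -0.4], "rot": [0, 0, 0], "gripper": 1.8},
  {"offset": [0, 0, -1.2], "rot": [0, 0, 0], "gripper": 1.8},
  {"offset": [0, 0, -2], "rot": [0, 0, 0], "gripper": 1.8},
  {"offset": [-0.05, 0.4, -2.4], "rot": [0, 0, 0], "gripper": 1.8},
  {"offset": [-0.2, 1.2, -2.4], "rot": [0, 0, 0], "gripper": 1.8},
  {"offset": [-0.35, 2.1, -2.4], "rot": [0, 0, 0], "gripper": 1.8},
  {"offset": [-0.5, 3, -2.4], "rot": [0, 0, 0], "gripper": 1.8},
  {"offset": [-0.6, 3.6, -2.2], "rot": [0, 0, 0], "gripper": 1.8},
  {"offset": [-0.6, 3.8, -1.7], "rot": [0, 0, 0], "gripper": 1.8},
  {"offset": [-0.6, 3.8, -1.1], "rot": [0, 0, 0], "gripper": 1.8},
  {"offset": [-0.6, 3.8, -0.7], "rot": [0, 0, 0], "gripper": 1.8},
  {"offset": [-0.6, 3.8, -0.6], "rot": [0, 0, 0], "gripper": 1.8},
])

```text
time_s: 11.05
eef_pos: [577.3, -20.1, 297.4]
ee_rot: [-0.0, 0.973, 0.229, -0.0]
force: [-0.2, 0.6, 2.3]
grip_width: 0.248
grip_force: 34.6
```

Request:
step_arm([
  {"offset": [0, 0, 0.05], "rot": [0, 0, 0], "gripper": 1.8},
  {"offset": [0, 0, 0.1], "rot": [0, 0, 0], "gripper": 1.8},
  {"offset": [0, 0, 0.15], "rot": [0, 0, 0], "gripper": 1.8},
  {"offset": [0, 0, 0.15], "rot": [0, 0, 0], "gripper": 1.8},
])

```text
time_s: 11.45
eef_pos: [577.4, -20.3, 296.7]
ee_rot: [0.0, 0.973, 0.229, 0.0]
force: [-0.1, -0.0, 1.9]
grip_width: 0.249
grip_force: 34.6
```

Request:
step_arm([
  {"offset": [0, 0, 0.03], "rot": [0, 0, 0], "gripper": 1.8},
  {"offset": [0, 0, 0.06], "rot": [0, 0, 0], "gripper": 1.8},
  {"offset": [0, 0, 0.06], "rot": [0, 0, 0], "gripper": 1.8},
])

```text
time_s: 11.75
eef_pos: [577.5, -20.4, 296.0]
ee_rot: [0.0, 0.973, 0.229, 0.0]
force: [-0.2, 0.0, 2.3]
grip_width: 0.247
grip_force: 34.6
```

Request:
step_arm([
  {"offset": [0, 0, 0.03], "rot": [0, 0, 0], "gripper": 1.8},
  {"offset": [0, 0, 0.05], "rot": [0, 0, 0], "gripper": 1.8},
  {"offset": [0, 0, 0.05], "rot": [0, 0, 0], "gripper": 1.8},
])

```text
time_s: 12.05
eef_pos: [577.4, -20.4, 295.5]
ee_rot: [0.0, 0.973, 0.229, 0.0]
force: [-0.1, -0.3, 2.5]
grip_width: 0.246
grip_force: 34.6
```

Request:
step_arm([
  {"offset": [0, 0, 0.03], "rot": [0, 0, 0], "gripper": 1.8},
  {"offset": [0, 0, 0.05], "rot": [0, 0, 0], "gripper": 1.8},
  {"offset": [0, 0, 0.05], "rot": [0, 0, 0], "gripper": 1.8},
])

```text
time_s: 12.35
eef_pos: [577.5, -20.4, 295.1]
ee_rot: [0.0, 0.973, 0.229, 0.0]
force: [0.0, -0.6, 3.3]
grip_width: 0.245
grip_force: 34.7
```

Request:
step_arm([
  {"offset": [0, 0, 0.03], "rot": [0, 0, 0], "gripper": 1.8},
  {"offset": [0, 0, 0.05], "rot": [0, 0, 0], "gripper": 1.8},
  {"offset": [0, 0, 0.05], "rot": [0, 0, 0], "gripper": 1.8},
])

```text
time_s: 12.65
eef_pos: [577.5, -20.4, 294.9]
ee_rot: [0.0, 0.973, 0.229, 0.0]
force: [-0.9, 0.2, 5.6]
grip_width: 0.241
grip_force: 34.9
```

All three marks are felt. Contact heights, in tip z:

| Mark | Tip z (mm) |
|---|---|
| Front | 92.7 |
| Left | 89.35 |
| Right | 91.05 |

So the front is high by about 5.3° and the right by about 2.6°, which agrees with the depth estimate. Next I raise the spindle and swing it away.

Request:
step_arm([
  {"offset": [0, 0, -0.4], "rot": [0, 0, 0], "gripper": 1.8},
  {"offset": [0, 0, -1.2], "rot": [0, 0, 0], "gripper": 1.8},
  {"offset": [0, 0, -2.2], "rot": [0, 0, 0], "gripper": 1.8},
  {"offset": [0, 0, -3.2], "rot": [0, 0, 0], "gripper": 1.8},
  {"offset": [-0.05, 0.2, -4.1], "rot": [0, 0, 0], "gripper": 1.8},
  {"offset": [-0.2, 0.9, -4.6], "rot": [0, 0, 0], "gripper": 1.8},
  {"offset": [-0.4, 2, -4.85], "rot": [0, 0, 0], "gripper": 1.8},
  {"offset": [-0.7, 3.6, -4.9], "rot": [0, 0, 0], "gripper": 1.8},
  {"offset": [-1.1, 5.6, -4.9], "rot": [0, 0, 0], "gripper": 1.8},
  {"offset": [-1.5, 7.7, -4.9], "rot": [0, 0, 0], "gripper": 1.8},
  {"offset": [-2, 9.8, -4.9], "rot": [0, 0, 0], "gripper": 1.8},
  {"offset": [-2.3, 11.8, -4.9], "rot": [0, 0, 0], "gripper": 1.8},
])

```text
time_s: 13.85
eef_pos: [609.6, -139.0, 342.9]
ee_rot: [-0.0, 0.974, 0.228, -0.0]
force: [0.3, 0.6, 1.7]
grip_width: 0.244
grip_force: 34.6
```

Request:
step_arm([
  {"offset": [-0.3, 1.8, 0], "rot": [0, 0, 0], "gripper": 1.8},
  {"offset": [-0.6, 3.2, 0], "rot": [0, 0, 0], "gripper": 1.8},
  {"offset": [-0.8, 4.1, 0], "rot": [0, 0, 0], "gripper": 1.8},
  {"offset": [-0.9, 4.6, 0], "rot": [0, 0, 0], "gripper": 1.8},
  {"offset": [-1, 4.7, 0], "rot": [0, 0, 0], "gripper": 1.8},
  {"offset": [-1, 4.7, 0], "rot": [0, 0, 0], "gripper": 1.8},
  {"offset": [-1, 4.7, 0], "rot": [0, 0, 0], "gripper": 1.8},
  {"offset": [-1, 4.7, 0], "rot": [0, 0, 0], "gripper": 1.8},
])

```text
time_s: 14.65
eef_pos: [621.4, -182.3, 343.7]
ee_rot: [0.0, 0.973, 0.229, 0.0]
force: [-1.1, 0.3, 1.3]
grip_width: 0.246
grip_force: 34.5
```

Request:
step_arm([
  {"offset": [0, 0, 0], "rot": [0, 0, 0], "gripper": 2.3},
  {"offset": [0, 0, 0], "rot": [0, 0, 0], "gripper": 3},
  {"offset": [0, 0, 0], "rot": [0, 0, 0], "gripper": 4.5},
  {"offset": [0, 0, 0], "rot": [0, 0, 0], "gripper": 6.5},
  {"offset": [0, 0, 0], "rot": [0, 0, 0], "gripper": 8.5},
  {"offset": [0, 0, 0], "rot": [0, 0, 0], "gripper": 8.5},
  {"offset": [0, 0, 0], "rot": [0, 0, 0], "gripper": 8.5},
])

```text
time_s: 15.35
eef_pos: [621.4, -182.8, 343.5]
ee_rot: [-0.0, 0.973, 0.229, 0.0]
force: [-0.3, 1.1, 0.4]
grip_width: 0.997
grip_force: 0.0
```

Request:
step_arm([
  {"offset": [0, 0, -1], "rot": [0, 0, 0], "gripper": 8.5},
  {"offset": [0, 0, -3.5], "rot": [0, 0, 0], "gripper": 8.5},
  {"offset": [0, 0, -7], "rot": [0, 0, 0], "gripper": 8.5},
  {"offset": [0, 0, -9], "rot": [0, 0, 0], "gripper": 8},
  {"offset": [-0.3, -2, -9.5], "rot": [0, 0, 0], "gripper": 6},
  {"offset": [-0.8, -6, -9.5], "rot": [0, 0, 0], "gripper": 4},
  {"offset": [-1.3, -10, -9.5], "rot": [0, 0, 0], "gripper": 2},
  {"offset": [-1.8, -14, -8], "rot": [0, 0, 0], "gripper": 0},
  {"offset": [-2.3, -17.5, -5], "rot": [0, 0, 0], "gripper": 0},
  {"offset": [-2.5, -19.4, -1], "rot": [0, 0, 0], "gripper": 0},
  {"offset": [-2.5, -19.4, 3], "rot": [0, 0, 0], "gripper": 0},
  {"offset": [-2.5, -19.4, 6], "rot": [0, 0, 0], "gripper": 0},
])

```text
time_s: 16.55
eef_pos: [512.0, -19.6, 282.5]
ee_rot: [-0.0, 0.973, 0.229, -0.0]
force: [0.3, 0.3, 0.2]
grip_width: 0.001
grip_force: 0.0
```

Request:
step_arm([
  {"offset": [0, 0, 3], "rot": [0, 0, 0], "gripper": 0},
  {"offset": [0, 0, 6], "rot": [0, 0, 0], "gripper": 0},
  {"offset": [0, 0, 8], "rot": [0, 0, 0], "gripper": 0},
  {"offset": [0, 0, 8.4], "rot": [0, 0, 0], "gripper": 0},
  {"offset": [0, 0, 8.4], "rot": [0, 0, 0], "gripper": 0},
  {"offset": [0, 0, 8.4], "rot": [0, 0, 0], "gripper": 0},
])

```text
time_s: 17.15
eef_pos: [513.2, -20.4, 201.0]
ee_rot: [0.001, 0.973, 0.229, 0.001]
force: [0.4, 0.7, 0.8]
grip_width: 0.004
grip_force: 0.0
```

```bash
cat > tilt.py <<'E'
from h import *
def tilt(name):
    c=cam("wrist"); save(name,c["color"]); np.savez("pics/%s.npz"%name,**c)
    P=pts(c); a=c["color"].astype(int); hsv=cv2.cvtColor(c["color"],cv2.COLOR_RGB2HSV)
    y=np.radians(17); X=np.array([np.cos(y),np.sin(y)]); Y=np.array([-X[1],X[0]])
    D=P[...,:2]-[558,-6]; r=np.hypot(D[...,0],D[...,1])
    k=(c["depth"]>0)&(r>34)&(r<52)&(abs(P[...,2]-73)<9)&(hsv[...,1]<50)
    for _ in range(4):
        A=np.c_[D[k]@X,D[k]@Y,np.ones(k.sum())]; co=np.linalg.lstsq(A,P[k][:,2],rcond=None)[0]
        res=P[...,2]-(D@X*co[0]+D@Y*co[1]+co[2]); k&=abs(res)<2
    print(name,"n",k.sum(),"tilt fwd(+x up),left up deg",np.degrees(np.arctan(co[:2])),"z0",co[2],"res",res[k].std())
    s=sense(); print(s["eef_pos"],s["force"],s["time_s"])
    return c,P
E
python3 -c "
from tilt import *
tilt('t1')"
```

```text
t1 n 8899 tilt fwd(+x up),left up deg [-5.47813367 -2.94769289] z0 71.93214993640129 res 0.6453957818361084
[513.16764757 -20.37278599 200.92350115] [-0.25708547  0.30413707 -0.386747  ] 17.2
```

View pics/t1.png

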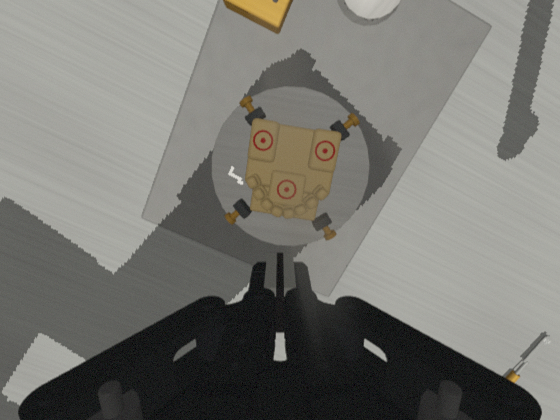

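The view from above the front rim shows the rings at (263,141), (325,151) and (286,189). The closed fingers are at (280,270), just short of the plate's front edge at (290,245). I refine the table's axis and yaw from this.

Run:
```python
from h import *
c=dict(np.load("pics/t1.npz",allow_pickle=True)); c={k:(v if v.ndim else float(v)) for k,v in c.items()}
P=pts(c); M={}
for n,(u,v) in dict(L=(263,141),R=(325,151),F=(286,189)).items():
    z=np.median(P[v-2:v+3,u-2:u+3,2]); M[n]=onz(c,u,v,z); print(n,M[n])
d=M["L"]-M["R"]; y=np.arctan2(-d[0],d[1]); print("yaw",np.degrees(y),np.linalg.norm(d))
X=np.array([np.cos(y),np.sin(y),0]); Y=np.array([-X[1],X[0],0]); Z=np.array([0,0,1])
# level axis: undo tilt shift (35 mm above ball): normal = Z - sx X - sy Y
n=Z+np.tan(np.radians(5.3))*X+np.tan(np.radians(2.65))*Y; n/=np.linalg.norm(n)
ax=((M["L"]+M["R"])/2-16*X)-35*n; print("ball",ax, "from F",M["F"]+11*X-35*n)
print("front",ax-48*X,"right",ax-48*Y)
for q in ((513,-20,128),(513,-20,78)): print(proj(c,q))
```

```text
L [567.1549724   16.14414711  89.00392286]
R [578.66520088 -20.00596839  90.8405446 ]
F [547.47743557  -9.29401979  92.25521912]
yaw 17.661520791708977 37.982751208245475
ball [555.0757809   -9.3003867   55.10882069] from F [555.37049703  -8.47187957  57.44180609]
front [509.33823923 -23.86326009  55.10882069] right [569.63865429 -55.03792838  55.10882069]
[276.4646144 267.7713619]
[277.05968104 233.9650549 ]
```

Request:
step_arm([
  {"offset": [-0.47, 0.11, 0.5], "rot": [0, 0, 0], "gripper": 0},
  {"offset": [-0.47, 0.11, 2], "rot": [0, 0, 0], "gripper": 0},
  {"offset": [-0.47, 0.11, 3.5], "rot": [0, 0, 0], "gripper": 0},
  {"offset": [-0.47, 0.11, 4.3], "rot": [0, 0, 0], "gripper": 0},
  {"offset": [-0.47, 0.11, 4.6], "rot": [0, 0, 0], "gripper": 0},
  {"offset": [-0.47, 0.11, 4.6], "rot": [0, 0, 0], "gripper": 0},
])

```text
time_s: 17.8
eef_pos: [508.9, -23.4, 153.6]
ee_rot: [-0.0, 0.973, 0.229, -0.0]
force: [-0.0, -0.1, 0.1]
grip_width: 0.002
grip_force: 0.0
```

Request:
step_arm([
  {"offset": [0, 0, 0.05], "rot": [0, 0, 0], "gripper": 0},
  {"offset": [0, 0, 0.1], "rot": [0, 0, 0], "gripper": 0},
  {"offset": [0, 0, 0.15], "rot": [0, 0, 0], "gripper": 0},
  {"offset": [0, 0, 0.2], "rot": [0, 0, 0], "gripper": 0},
  {"offset": [0, 0, 0.2], "rot": [0, 0, 0], "gripper": 0},
])

```text
time_s: 18.3
eef_pos: [508.9, -23.3, 151.5]
ee_rot: [0.0, 0.973, 0.229, -0.0]
force: [0.6, 0.2, 0.2]
grip_width: 0.002
grip_force: 0.0
```

Request:
step_arm([
  {"offset": [0, 0, 0.05], "rot": [0, 0, 0], "gripper": 0},
  {"offset": [0, 0, 0.1], "rot": [0, 0, 0], "gripper": 0},
  {"offset": [0, 0, 0.15], "rot": [0, 0, 0], "gripper": 0},
  {"offset": [0, 0, 0.2], "rot": [0, 0, 0], "gripper": 0},
  {"offset": [0, 0, 0.2], "rot": [0, 0, 0], "gripper": 0},
])

```text
time_s: 18.8
eef_pos: [508.9, -23.4, 149.6]
ee_rot: [0.0, 0.973, 0.229, -0.0]
force: [-1.2, -0.3, 1.5]
grip_width: 0.0
grip_force: 0.9
```

Request:
step_arm([
  {"offset": [0, 0, 0.05], "rot": [0, 0, 0], "gripper": 0},
  {"offset": [0, 0, 0.1], "rot": [0, 0, 0], "gripper": 0},
  {"offset": [0, 0, 0.15], "rot": [0, 0, 0], "gripper": 0},
  {"offset": [0, 0, 0.2], "rot": [0, 0, 0], "gripper": 0},
  {"offset": [0, 0, 0.2], "rot": [0, 0, 0], "gripper": 0},
])

```text
time_s: 19.3
eef_pos: [508.6, -23.5, 147.9]
ee_rot: [0.0, 0.973, 0.229, -0.0]
force: [-4.3, -1.6, 8.0]
grip_width: -0.0
grip_force: 3.9
```

```bash
python3 -c "
from tilt import *
tilt('t2')"
```

```text
t2 n 15188 tilt fwd(+x up),left up deg [-4.1765703  -2.91851609] z0 71.95841576490253 res 0.6274729137541698
[508.56464659 -23.50383263 147.87454127] [-4.48211701 -1.82261075  7.186846  ] 19.35
```

Request:
step_arm([
  {"offset": [0, 0, 0.04], "rot": [0, 0, 0], "gripper": 0},
  {"offset": [0, 0, 0.08], "rot": [0, 0, 0], "gripper": 0},
  {"offset": [0, 0, 0.12], "rot": [0, 0, 0], "gripper": 0},
  {"offset": [0, 0, 0.16], "rot": [0, 0, 0], "gripper": 0},
  {"offset": [0, 0, 0.2], "rot": [0, 0, 0], "gripper": 0},
  {"offset": [0, 0, 0.24], "rot": [0, 0, 0], "gripper": 0},
  {"offset": [0, 0, 0.24], "rot": [0, 0, 0], "gripper": 0},
])

```text
time_s: 20.05
eef_pos: [508.3, -23.5, 145.4]
ee_rot: [0.0, 0.973, 0.229, -0.001]
force: [-6.1, -3.0, 8.8]
grip_width: -0.001
grip_force: 4.2
```

```bash
python3 -c "
from tilt import *
tilt('t3')"
```

```text
t3 n 15303 tilt fwd(+x up),left up deg [-1.32020602 -2.95999019] z0 72.08171918078163 res 0.6290102796306697
[508.34940891 -23.56962295 145.41749674] [-6.74524441 -3.12665577  8.4252863 ] 20.1
```

Request:
step_arm([
  {"offset": [0, 0, 0.03], "rot": [0, 0, 0], "gripper": 0},
  {"offset": [0, 0, 0.06], "rot": [0, 0, 0], "gripper": 0},
  {"offset": [0, 0, 0.09], "rot": [0, 0, 0], "gripper": 0},
  {"offset": [0, 0, 0.09], "rot": [0, 0, 0], "gripper": 0},
])

```text
time_s: 20.5
eef_pos: [508.3, -23.5, 144.5]
ee_rot: [0.0, 0.973, 0.229, -0.001]
force: [-7.0, -2.1, 8.6]
grip_width: -0.001
grip_force: 4.4
```

```bash
python3 -c "
from tilt import *
tilt('t4')"
```

```text
t4 n 15209 tilt fwd(+x up),left up deg [-0.29335556 -2.94507594] z0 72.1340153880598 res 0.6335822742582774
[508.30307789 -23.55608146 144.52096459] [-6.64131571 -2.40740648  8.16181706] 20.55
```

Request:
step_arm([
  {"offset": [0, 0, -0.5], "rot": [0, 0, 0], "gripper": 0},
  {"offset": [0, 0, -2], "rot": [0, 0, 0], "gripper": 0},
  {"offset": [0, 0, -4.5], "rot": [0, 0, 0], "gripper": 0},
  {"offset": [0.5, 0.7, -6], "rot": [0, 0, 0], "gripper": 0},
  {"offset": [1.5, 2, -6], "rot": [0, 0, 0], "gripper": 0},
  {"offset": [2.8, 3.8, -6], "rot": [0, 0, 0], "gripper": 0},
  {"offset": [3.8, 5.1, -6], "rot": [0, 0, 0], "gripper": 0},
  {"offset": [4.1, 5.5, -6], "rot": [0, 0, 0], "gripper": 0},
  {"offset": [4.1, 5.5, -6], "rot": [0, 0, 0], "gripper": 0},
  {"offset": [4.1, 5.5, -6], "rot": [0, 0, 0], "gripper": 0},
])

```text
time_s: 21.55
eef_pos: [569.6, -53.9, 204.1]
ee_rot: [-0.0, 0.973, 0.229, -0.0]
force: [0.2, 0.1, 0.4]
grip_width: 0.0
grip_force: 0.0
```

```bash
python3 -c "
from tilt import *
tilt('t5')"
```

```text
t5 n 6401 tilt fwd(+x up),left up deg [-0.27265734 -2.93463031] z0 72.124603252619 res 0.625876734573557
[569.5615551  -53.8501971  204.20834399] [0.12642488 0.83336559 0.1776368 ] 21.6
```

View pics/t5.png

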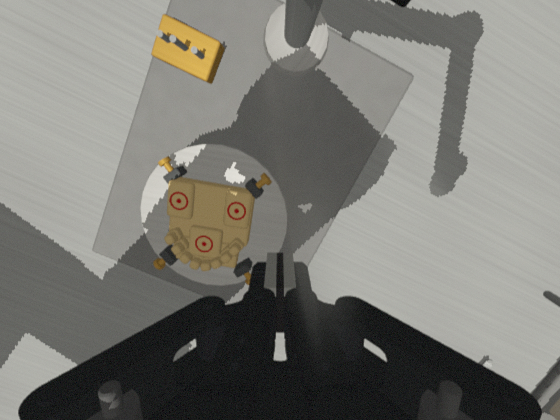

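The tips are at (280,262), above the right rim, with the front-right jaw at (245,268). I check where the tip would land before pressing.

Run:
```python
from h import *
c=dict(np.load("pics/t5.npz",allow_pickle=True)); c={k:(v if v.ndim else float(v)) for k,v in c.items()}
print("landing px",proj(c,(569.6,-53.9,74)))
P=pts(c); M={}
for n,(u,v) in dict(L=(179,201),R=(237,211),F=(205,244)).items():
    z=np.median(P[v-2:v+3,u-2:u+3,2]); M[n]=onz(c,u,v,z); print(n,M[n])
d=M["L"]-M["R"]; y=np.arctan2(-d[0],d[1]); X=np.array([np.cos(y),np.sin(y),0]); Y=np.array([-X[1],X[0],0])
n=np.array([0,0,1])+0.045*Y; ax=(M["L"]+M["R"])/2-16*X-35*n; print(np.degrees(y),ax,"right",ax-48*Y, M["F"]+11*X-35*n)
```

```text
landing px [278.1278125  229.96698223]
L [564.49176381  15.29416051  90.19181607]
R [575.76960853 -21.18238644  92.29598924]
F [544.37181245 -11.30033281  91.13516839]
17.1806000728925 [555.30986197  -9.17498732  56.24390266] right [569.48832195 -55.03315205  56.24390266] [555.34620592  -9.55582342  56.13516839]
```

Request:
step_arm([
  {"offset": [0, 0.1, 0.5], "rot": [0, 0, 0], "gripper": 0},
  {"offset": [0, 0.1, 2], "rot": [0, 0, 0], "gripper": 0},
  {"offset": [0, 0.1, 3.7], "rot": [0, 0, 0], "gripper": 0},
  {"offset": [0, 0.1, 4.8], "rot": [0, 0, 0], "gripper": 0},
  {"offset": [0, 0.1, 5.3], "rot": [0, 0, 0], "gripper": 0},
  {"offset": [0, 0.1, 5.3], "rot": [0, 0, 0], "gripper": 0},
])

```text
time_s: 22.2
eef_pos: [570.4, -55.1, 150.8]
ee_rot: [-0.0, 0.973, 0.229, -0.0]
force: [-0.5, -0.4, 0.7]
grip_width: -0.003
grip_force: 0.0
```

Request:
step_arm([
  {"offset": [0, 0, 0.05], "rot": [0, 0, 0], "gripper": 0},
  {"offset": [0, 0, 0.1], "rot": [0, 0, 0], "gripper": 0},
  {"offset": [0, 0, 0.15], "rot": [0, 0, 0], "gripper": 0},
  {"offset": [0, 0, 0.2], "rot": [0, 0, 0], "gripper": 0},
  {"offset": [0, 0, 0.2], "rot": [0, 0, 0], "gripper": 0},
])

```text
time_s: 22.7
eef_pos: [570.6, -55.2, 149.3]
ee_rot: [0.0, 0.973, 0.229, 0.0]
force: [-0.5, 0.0, 0.2]
grip_width: 0.003
grip_force: 0.0
```

Request:
step_arm([
  {"offset": [0, 0, 0.05], "rot": [0, 0, 0], "gripper": 0},
  {"offset": [0, 0, 0.1], "rot": [0, 0, 0], "gripper": 0},
  {"offset": [0, 0, 0.15], "rot": [0, 0, 0], "gripper": 0},
  {"offset": [0, 0, 0.2], "rot": [0, 0, 0], "gripper": 0},
  {"offset": [0, 0, 0.2], "rot": [0, 0, 0], "gripper": 0},
])

```text
time_s: 23.2
eef_pos: [570.6, -55.2, 147.2]
ee_rot: [0.0, 0.973, 0.229, 0.0]
force: [-0.3, 0.7, 0.5]
grip_width: 0.001
grip_force: 0.3
```

```bash
python3 -c "
from tilt import *
tilt('t6')"
```

```text
t6 n 8497 tilt fwd(+x up),left up deg [-0.26920372 -2.93426557] z0 72.13998528412371 res 0.599611712544998
[570.56487993 -55.19572387 147.2460181 ] [-0.25152053  0.66914748  1.29835563] 23.25
```

Request:
step_arm([
  {"offset": [0, 0, 0.05], "rot": [0, 0, 0], "gripper": 0},
  {"offset": [0, 0, 0.1], "rot": [0, 0, 0], "gripper": 0},
  {"offset": [0, 0, 0.15], "rot": [0, 0, 0], "gripper": 0},
  {"offset": [0, 0, 0.2], "rot": [0, 0, 0], "gripper": 0},
  {"offset": [0, 0, 0.25], "rot": [0, 0, 0], "gripper": 0},
  {"offset": [0, 0, 0.25], "rot": [0, 0, 0], "gripper": 0},
])

```text
time_s: 23.85
eef_pos: [570.9, -55.6, 145.4]
ee_rot: [0.001, 0.973, 0.229, 0.001]
force: [-0.3, -2.4, 6.3]
grip_width: -0.002
grip_force: 3.1
```

```bash
python3 -c "
from tilt import *
tilt('t7')"
```

```text
t7 n 8777 tilt fwd(+x up),left up deg [-0.26933188 -1.58791559] z0 72.16436881987856 res 0.6000602083267799
[570.85577401 -55.6065964  145.41870757] [-0.37050475 -1.78880332  6.04672894] 23.9
```

```bash
cat > ref.py <<'E'
from h import *
def ref(n):
    c=dict(np.load("pics/%s.npz"%n,allow_pickle=True)); c={k:(v if v.ndim else float(v)) for k,v in c.items()}
    P=pts(c); y=np.radians(17.4); X=np.array([np.cos(y),np.sin(y)]); Y=np.array([-X[1],X[0]])
    D=P[...,:2]-[555.3,-9]
    for z0,lab in((12,"platform"),(0,"bench")):
        k=(c["depth"]>0)&(abs(P[...,2]-z0)<5)&(np.hypot(D[...,0],D[...,1])<220); 
        for _ in range(5):
            A=np.c_[D[k]@X,D[k]@Y,np.ones(k.sum())]; co=np.linalg.lstsq(A,P[k][:,2],rcond=None)[0]
            k&=abs(P[...,2]-(D@X*co[0]+D@Y*co[1]+co[2]))<2
        print(n,lab,k.sum(),np.degrees(np.arctan(co[:2])),co[2])
E
python3 -c "
from ref import *
for n in('t1','t4','t5','t7'): ref(n)"
```

```text
t1 platform 42032 [ 0.01731353 -0.00605951] 12.26989390981451
t1 bench 69452 [ 0.00878488 -0.00546023] 0.29648241000372894
t4 platform 50603 [ 0.02030766 -0.00275376] 12.267335569073602
t4 bench 78966 [ 0.00579541 -0.00712174] 0.28456441125402604
t5 platform 39877 [ 0.0092997  -0.00187889] 12.246801139991144
t5 bench 67351 [ 0.00782624 -0.00612616] 0.2651632516383716
t7 platform 56307 [ 0.01421361 -0.00181279] 12.275842999058423
t7 bench 65135 [ 0.01095911 -0.00372107] 0.2921019804623558
```

Request:
step_arm([
  {"offset": [0, 0, 0.03], "rot": [0, 0, 0], "gripper": 0},
  {"offset": [0, 0, 0.06], "rot": [0, 0, 0], "gripper": 0},
  {"offset": [0, 0, 0.09], "rot": [0, 0, 0], "gripper": 0},
  {"offset": [0, 0, 0.12], "rot": [0, 0, 0], "gripper": 0},
  {"offset": [0, 0, 0.12], "rot": [0, 0, 0], "gripper": 0},
  {"offset": [0, 0, 0.12], "rot": [0, 0, 0], "gripper": 0},
])

```text
time_s: 24.5
eef_pos: [571.0, -55.8, 144.4]
ee_rot: [0.001, 0.973, 0.229, 0.001]
force: [-1.0, -2.7, 6.8]
grip_width: 0.002
grip_force: 3.4
```

```bash
python3 -c "
from tilt import *
tilt('t8')"
```

```text
t8 n 9048 tilt fwd(+x up),left up deg [-0.25404886 -0.39004781] z0 72.18980160266966 res 0.6061629460038578
[570.96793327 -55.81782603 144.38628136] [-1.22795639 -3.63761845  6.97408625] 24.55
```

Request:
step_arm([
  {"offset": [0, 0, 0.02], "rot": [0, 0, 0], "gripper": 0},
  {"offset": [0, 0, 0.035], "rot": [0, 0, 0], "gripper": 0},
  {"offset": [0, 0, 0.035], "rot": [0, 0, 0], "gripper": 0},
  {"offset": [0, 0, 0.035], "rot": [0, 0, 0], "gripper": 0},
])

```text
time_s: 24.95
eef_pos: [571.0, -55.9, 144.1]
ee_rot: [0.001, 0.973, 0.229, 0.001]
force: [-2.2, -3.3, 7.6]
grip_width: -0.001
grip_force: 3.6
```

Request:
step_arm([
  {"offset": [0, 0, -0.5], "rot": [0, 0, 0], "gripper": 0},
  {"offset": [0, 0, -2], "rot": [0, 0, 0], "gripper": 0},
  {"offset": [0, 0, -4.5], "rot": [0, 0, 0], "gripper": 0},
  {"offset": [-0.5, -0.7, -6], "rot": [0, 0, 0], "gripper": 0},
  {"offset": [-1.5, -2, -6], "rot": [0, 0, 0], "gripper": 0},
  {"offset": [-2.8, -3.8, -6], "rot": [0, 0, 0], "gripper": 0},
  {"offset": [-3.8, -5.1, -6], "rot": [0, 0, 0], "gripper": 0},
  {"offset": [-4.1, -5.6, -6], "rot": [0, 0, 0], "gripper": 0},
  {"offset": [-4.1, -5.6, -6], "rot": [0, 0, 0], "gripper": 0},
  {"offset": [-4.1, -5.6, -6], "rot": [0, 0, 0], "gripper": 0},
])

```text
time_s: 25.95
eef_pos: [509.5, -23.6, 203.2]
ee_rot: [0.0, 0.973, 0.229, 0.0]
force: [-0.9, -0.0, 1.1]
grip_width: 0.0
grip_force: 0.0
```

Run:
```python
from tilt import *
c,P=tilt('t9')
# mark flats: 3.5 mm discs about the predicted level marks
ax=np.array([555.3,-9.2]); y=np.radians(17.4); X=np.array([np.cos(y),np.sin(y)]); Y=np.array([-X[1],X[0]])
h={}
for n,(a,b) in dict(F=(-11,0),L=(16,19),R=(16,-19)).items():
    p=ax+a*X+b*Y; k=(np.hypot(P[...,0]-p[0],P[...,1]-p[1])<4)&(c["depth"]>0); h[n]=np.mean(P[k][:,2]); print(n,k.sum(),h[n],P[k][:,2].std(),proj(c,(*p,h[n])))
print("front-back deg",np.degrees((h["F"]-(h["L"]+h["R"])/2)/27),"right-left",np.degrees((h["R"]-h["L"])/38))
```

```text
t9 n 8371 tilt fwd(+x up),left up deg [-0.24475274 -0.03771294] z0 72.19684257657656 res 0.656734908788064
[509.4747276  -23.64521376 203.15668219] [-0.17555757  0.37159867 -0.36744203] 26.0
F 125 91.34709435169377 0.7117274282692695 [286.9367899  186.20688444]
L 141 91.09480649583689 0.6158322740392044 [263.20184782 137.92295927]
R 140 91.21006841227967 0.5897611557374516 [324.98020521 148.00023843]
front-back deg 0.41307476620826833 right-left 0.17379003554633213
```

Request:
step_arm([
  {"offset": [0, 0, 0.5], "rot": [0, 0, 0], "gripper": 0},
  {"offset": [0, 0, 2], "rot": [0, 0, 0], "gripper": 0},
  {"offset": [0, 0, 3.7], "rot": [0, 0, 0], "gripper": 0},
  {"offset": [0, 0, 5], "rot": [0, 0, 0], "gripper": 0},
  {"offset": [0, 0, 5.5], "rot": [0, 0, 0], "gripper": 0},
  {"offset": [0, 0, 5.6], "rot": [0, 0, 0], "gripper": 0},
  {"offset": [0, 0, 5.65], "rot": [0, 0, 0], "gripper": 0},
  {"offset": [0, 0, 5.7], "rot": [0, 0, 0], "gripper": 0},
])

```text
time_s: 26.8
eef_pos: [509.2, -23.4, 146.7]
ee_rot: [0.0, 0.973, 0.229, 0.0]
force: [0.2, 1.0, -0.2]
grip_width: -0.003
grip_force: 0.0
```

Request:
step_arm([
  {"offset": [0, 0, 0.05], "rot": [0, 0, 0], "gripper": 0},
  {"offset": [0, 0, 0.1], "rot": [0, 0, 0], "gripper": 0},
  {"offset": [0, 0, 0.15], "rot": [0, 0, 0], "gripper": 0},
  {"offset": [0, 0, 0.15], "rot": [0, 0, 0], "gripper": 0},
])

```text
time_s: 27.2
eef_pos: [508.9, -23.3, 144.7]
ee_rot: [0.0, 0.973, 0.229, 0.0]
force: [-0.7, -1.4, -0.0]
grip_width: 0.006
grip_force: 0.3
```

Request:
step_arm([
  {"offset": [0, 0, 0.04], "rot": [0, 0, 0], "gripper": 0},
  {"offset": [0, 0, 0.08], "rot": [0, 0, 0], "gripper": 0},
  {"offset": [0, 0, 0.1], "rot": [0, 0, 0], "gripper": 0},
  {"offset": [0, 0, 0.1], "rot": [0, 0, 0], "gripper": 0},
])

```text
time_s: 27.6
eef_pos: [508.9, -23.4, 144.2]
ee_rot: [0.0, 0.973, 0.229, -0.0]
force: [-3.9, -1.6, 7.3]
grip_width: -0.002
grip_force: 3.7
```

```bash
python3 -c "
from tilt import *
tilt('u1')"
```

```text
u1 n 14797 tilt fwd(+x up),left up deg [-0.12592745 -0.05278381] z0 72.23982722203438 res 0.6278757154744502
[508.8460319  -23.4081875  144.19475349] [-3.59791892  0.22434046  7.22886341] 27.65
```

Request:
step_arm([
  {"offset": [0, 0, 0.015], "rot": [0, 0, 0], "gripper": 0},
  {"offset": [0, 0, 0.025], "rot": [0, 0, 0], "gripper": 0},
  {"offset": [0, 0, 0.025], "rot": [0, 0, 0], "gripper": 0},
  {"offset": [0, 0, 0.025], "rot": [0, 0, 0], "gripper": 0},
])

```text
time_s: 28.05
eef_pos: [508.8, -23.4, 144.0]
ee_rot: [0.0, 0.973, 0.229, -0.0]
force: [-3.2, -1.5, 8.9]
grip_width: -0.004
grip_force: 4.1
```

Request:
step_arm([
  {"offset": [0, 0, -0.5], "rot": [0, 0, 0], "gripper": 0},
  {"offset": [0, 0, -2], "rot": [0, 0, 0], "gripper": 0},
  {"offset": [0, 0, -4.5], "rot": [0, 0, 0], "gripper": 0},
  {"offset": [0, 0, -6], "rot": [0, 0, 0], "gripper": 0},
  {"offset": [0, 0, -6], "rot": [0, 0, 0], "gripper": 0},
  {"offset": [0, 0, -6], "rot": [0, 0, 0], "gripper": 0},
])

```text
time_s: 28.65
eef_pos: [508.7, -23.3, 202.9]
ee_rot: [-0.0, 0.973, 0.229, -0.0]
force: [-1.0, -0.1, -0.5]
grip_width: -0.005
grip_force: 0.0
```

Run:
```python
from tilt import *
ax=np.array([555.3,-9.2]); y=np.radians(17.4); X=np.array([np.cos(y),np.sin(y)]); Y=np.array([-X[1],X[0]])
H={n:[] for n in "FLR"}
for i in range(4):
    c,P=tilt('v%d'%i)
    for n,(a,b) in dict(F=(-11,0),L=(16,19),R=(16,-19)).items():
        p=ax+a*X+b*Y; k=(np.hypot(P[...,0]-p[0],P[...,1]-p[1])<4.5)&(c["depth"]>0); H[n].append(np.mean(P[k][:,2]))
print({n:np.round(v,2) for n,v in H.items()}); h={n:np.mean(v) for n,v in H.items()}
print("front-back deg",np.degrees((h["F"]-(h["L"]+h["R"])/2)/27),"right-left",np.degrees((h["R"]-h["L"])/38))
c=cam("scene"); save("s9",c["color"]); P=pts(c); a=c["color"].astype(int)
k=(c["depth"]>0)&(P[...,2]>270)&(P[...,2]<315)&(a.max(2)<90)&(np.hypot(P[...,0]-622,P[...,1]+181)<120); print("knob",k.sum(),P[k].mean(0))
cv2.imwrite("pics/s9b.png",cv2.resize(c["color"][...,::-1][150:330,150:450],(800,480)))
```

```text
v0 n 8370 tilt fwd(+x up),left up deg [ 0.0703651  -0.04646061] z0 72.20926784708314 res 0.651356956069034
[508.55404411 -23.21296383 202.48663908] [ 0.28470476 -0.87641284 -0.3918478 ] 28.7
v1 n 8415 tilt fwd(+x up),left up deg [ 0.10664208 -0.04624658] z0 72.20281511398711 res 0.6491802936578406
[508.49786697 -23.1914257  202.36020993] [0.30976999 0.02889826 0.26395116] 28.75
v2 n 8444 tilt fwd(+x up),left up deg [ 0.08960692 -0.04823418] z0 72.20777146152217 res 0.6495562929075815
[508.55232253 -23.2162959  202.4136325 ] [-0.1872737   0.50479003 -0.907944  ] 28.8
v3 n 8441 tilt fwd(+x up),left up deg [ 0.12101362 -0.0650648 ] z0 72.2357074634777 res 0.6540639823889413
[508.59320726 -23.26279908 202.50976355] [-1.25254621 -0.68401266  0.17580185] 28.85
{'F': array([91.34, 91.25, 91.21, 91.25]), 'L': array([91.22, 91.29, 91.22, 91.24]), 'R': array([91.24, 91.29, 91.33, 91.35])}
front-back deg -0.020507203136228922 right-left 0.09296205656868037
knob 70 [ 624.87858386 -185.65851225  297.28182489]
```

View pics/s9b.png

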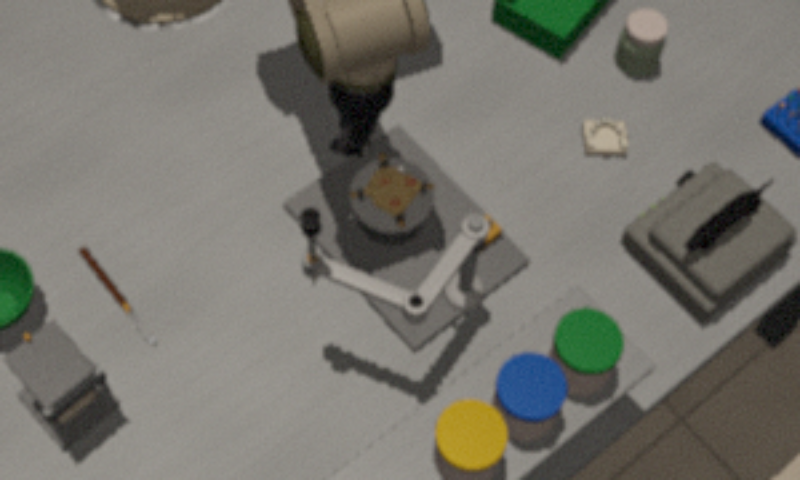

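The plate is level to about 0.1° by depth, and the three marks stand at 91.2–91.3 mm. The picture shows the spindle risen and swung out at (310,220), the gripper free at (355,110), and the bystanders unmoved. I hand the job in.

```bash
python3 -c "
from rig import *
print(finish_job())"
```

```text
the job is handed in; nothing more can be done
None
```

The job is handed in: I touched the front, left and right marks in turn with at most about 5 N on the rod, let the spindle rise, swung it clear and pressed the plate level. The depth pictures show the three marks at one height to about 0.1 mm. It took about 29 s.

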